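# Lock the bench steriliser's door by its handwheel

## Task

The steriliser's door is shut but not yet locked. Lock it by pushing the handwheel round clockwise, one arm after another, with the fingertips or the outside of the fingers, until the arm with the red knob stands straight up, then leave the wheel standing there. Push gently, do not grip the wheel, and leave the two bottles and the tray where they are.

Things in the scene. Friction and masses are not known exactly. Their poses are not given: they have to be found in the camera images.
- steriliser: White bench steriliser, fixed; place and angle vary. Origin: on the bench, straight below the handwheel's centre. z up; x runs level from the wheel into the machine along the axle, so door and wheel face -x; -y is to the right of someone facing the door. Housing: front at x = 95 mm, back at 475 mm, sides at y = -133 and +225 mm, top 338 mm above the bench. Door face at x = 70 mm.
- hub (a point): Centre of the handwheel, in the plane of its arms, 190 mm above the bench; axes as the steriliser's. The wheel has no rim: a hub of 48 mm diameter and 36 mm thick, and five straight steel arms 12 mm thick, 72 degrees apart, each ending in a ball knob of 30 mm diameter centred 105 mm from this point. One knob is red, four are black. A boss of 16 mm radius joins hub and door.
- handwheel (a joint): Turn of the handwheel, rad: 0 when the arm with the red knob points straight up (locked), growing clockwise as seen facing the door (the wheel's top then moves to the steriliser's -y). Begins between -3.3 and -1.5; stops at -3.6 and +0.6. Balanced and stiff (about 0.45 N m, 4 to 5 N at a knob): stays where it is left, does not coast. Four radial bolts on the door's face move with it.
- red_knob (a point): Centre of the red ball knob, 105 mm from the hub; its z axis points outward along its arm.
- orange_bottle: Loose amber glass bottle with orange cap, 68 mm diameter, 150 mm high; origin under its centre. Stands in front of the steriliser; not to be moved.
- blue_bottle: Loose clear glass bottle with blue cap, 60 mm diameter, 135 mm high; origin under its centre. Not to be moved.
- tray: Loose aluminium loading tray 200 x 130 x 30 mm, open on top; origin under its centre. Not to be moved.

How it is judged (in metres and radians):
At the end, for the whole second after the job is handed in: The arm with the red knob points straight up within 0.1 rad (about 6 degrees), the wheel is at rest, and the two bottles and the tray are within 20 mm of where they stood (value of joint handwheel between -0.1 and 0.1 rad and angle between red_knob's own z axis and vertical below 0.11 rad and velocity of joint handwheel between -0.03 and 0.03 rad/s and distance of each of orange_bottle, blue_bottle, tray from where it was at the start of the episode below 0.02 m); the robot touches nothing.
It fails at once if the wheel is gripped or forced: more than 35 N between the fingers and the handwheel (contact force between the fingers and handwheel above 35 N).
It fails at once if a bottle or the tray is lifted, carried or pushed more than 30 mm (distance of any of orange_bottle, blue_bottle, tray from where it was at the start of the episode above 0.03 m).
It fails at once if a bottle is tipped (angle between any of orange_bottle, blue_bottle's own z axis and vertical above 0.35 rad).
It also fails if it takes over 61 s, if anything falls off the work surface, if the arm or the gripper's body presses on something with over 40 N, if the wrist force passes 120 N, or if a joint passes its speed limit or range.

## Robot

A 6-joint arm with a two-finger parallel gripper is mounted at the origin on the work surface. World frame = base frame: x ahead of the robot, y to its left, z up, the work surface at z = 0. Lengths are in m, angles in degrees, forces in N, time in s.
With the tool pointing down it reaches from about 0.3 to 0.75 m from the base axis. Payload 8.5 kg.
Tool frame: the origin (TCP) lies at the very end of the fingers, on their centre line; the grasp point (between the pads) lies 19 mm behind it (env.tcp_to_grasp is the distance from the TCP to the grasp point, in m); z points along the fingers, y is the line along which they close (so a half turn about z gives the same grasp; the last joint's range is limited). The gripper opens to 85 mm and grips with 20 to 120 N. Pads are 22 mm wide; open, the fingers measure 114 mm over their backs; the gripper's body (76 mm by 85 mm) begins 54 mm behind the grasp point. The pads swing forward as they close: fully open they stand 13 mm farther back than shut.
Start: joints at [-86.534, 21.807, 74.336, -0, 83.858, -12.336], TCP at [0.15, -0.529, 0.231] pointing down, gripper open.
Joint ranges: [-178.18, 178.18], [-50.72, 133.34], [12.68, 142.11], [-81.47, 261.47], [9.98, 163.14], [-165.26, 165.26]. Speed limits (degrees/s): [136.94, 136.94, 180, 180, 180, 180].

## Interface

Orientations are given as a 3x3 rotation matrix whose columns are the frame's x, y, z axes.
In Python, from rig import status, get_image, env gives the robot as it stands.
- The arm moves only by the shell command python3 -m handwheel 'ROWS' [FORCE]. ROWS is text: rows parted by semicolons, each of 7 numbers parted by spaces: the shift along the world's x, y, z in cm, then the turn, a rotation vector about the world's x, y, z in degrees, then the opening, from 0 (shut) to 1 (fully open). In form: dx dy dz wx wy wz gripper; .... A call has 1 to 8 rows; each row is the pose to reach, as a shift and turn from the pose commanded when the call began; what a row does not reach only later rows make up. A row lasts 1/12 s, in which the tool goes at most 41.7 mm and 7.16 degrees, less where a joint would pass 70% of its speed; a pose out of reach is approached as far as the arm can. A call with a gripper value outside its range is refused whole. The fingers move at their own pace and stop on an object; FORCE is the grip in N (left out, the last holds). Time passes only in rows, so rows that repeat a pose let the fingers close. It gives the time, the measured TCP pose, the force, the opening and the grip force at its end, in the units of the state.
- status.observe(): the state, without advancing time (a new reading comes with each control period).
- get_image(name): name is "scene" or "side" or "wrist"; returns a dict with "color" (480x640x3 uint8, red, green, blue), "vertical_fov" (degrees; the focal length in pixels is half the picture's height over the tangent of half this angle, whatever the lens; pixels are square), "cx", "cy" (the principal point, pixels), "xyz" and "orientation" of the camera in the world. Camera axes: x right, y down, z forward; pixel columns grow to the right and rows downward; lengths in m; the calibration is good to about 2 mm. A picture is of the moment at which its call begins. There is no depth.
- env.close_job(): hands the job in; it is judged then, once.
The state is a dict: "time_s": time; "q": joint angles; "qvel": joint speeds; "joint_efforts": joint torques, N m; "position": TCP position; "tool_rot": TCP orientation; "ft_force": force on the tool from outside, world axes, zero at the start; "wrist_torque": the same for the moment, N m; "grip_width": finger opening in m; "gripper_force": force on a finger pad.
Only numpy, scipy, OpenCV 4.12 (cv2) and the standard library are available. Lean on these libraries where they do the work, as an engineer would, in place of code of your own. Each camera call takes 0.05 s, during which the arm holds its last target. There are 200 camera calls.

## Working session

There is one attempt and no reset: what is moved stays moved. The work goes in short steps, Python scripts to look and compute and a shell command to move; the robot and the scene stay as the last step left them, time stands still between calls to the robot, and variables do not carry over. Pictures are saved under pics/ and viewed, at most 10 in all, crops included, and the job is handed in when it is done.

```bash
mkdir -p pics; ls
python3 - <<'E'
from rig import status,get_image,env
import cv2,numpy as np
for n in("scene","side","wrist"):
    d=get_image(n);cv2.imwrite(f"pics/{n}0.png",d["color"][:,:,::-1])
    print(n,d["vertical_fov"],d["cx"],d["cy"],np.round(d["xyz"],4).tolist(),np.round(d["orientation"],4).tolist())
s=status.observe();print(s["time_s"],s["tool_rot"],s["ft_force"])
E
```

```text
pics
scene 44.77244108034762 316.88614351321525 238.50526465089035 [1.1271, 0.0737, 0.92] [[0.2483, 0.7231, -0.6445], [0.9687, -0.1902, 0.1598], [-0.007, -0.664, -0.7477]]
side 51.02062399321741 316.47829536292926 239.26876407699606 [0.2438, 0.7887, 0.622] [[-0.9077, -0.251, 0.3362], [-0.4194, 0.522, -0.7427], [0.011, -0.8152, -0.5791]]
wrist 64.97324707913418 306.2915127211477 244.0708050340221 [0.219, -0.5093, 0.3749] [[0.2725, -0.9226, -0.2732], [-0.9621, -0.2616, -0.0763], [-0.0011, 0.2836, -0.9589]]
0.15 [[ 9.62198135e-01  2.72350405e-01 -8.02456543e-05]
 [ 2.72350322e-01 -9.62197513e-01  1.11745340e-03]
 [ 2.27126718e-04 -1.09706651e-03 -9.99999372e-01]] [ 0.20582051 -0.26054273 -0.2036048 ]
```

View pics/scene0.png

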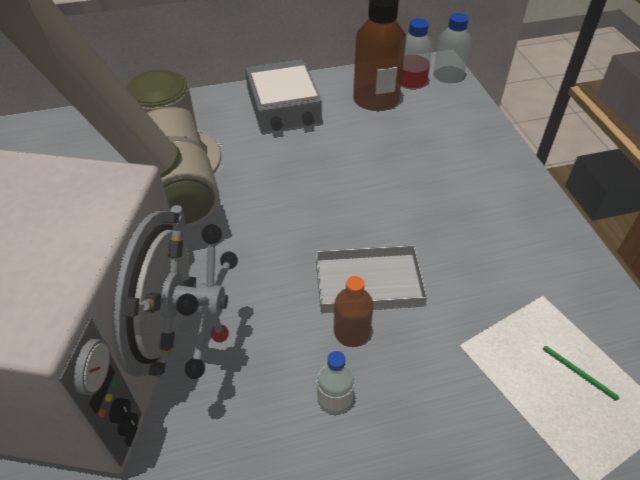

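View pics/side0.png

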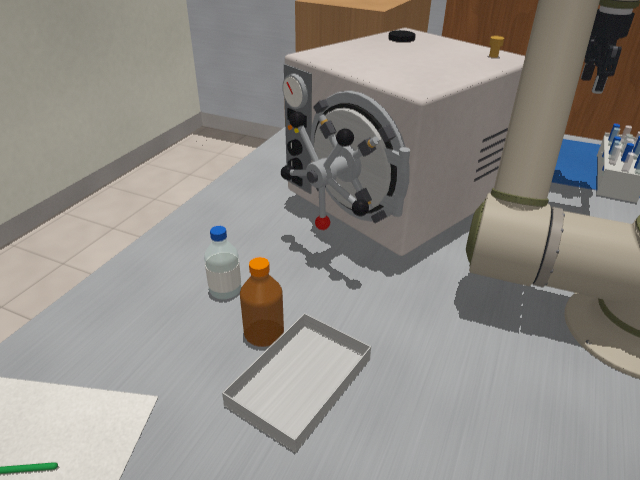

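The scene view shows the knobs at red (220,333) and black (195,368), (187,304), (211,234), (230,259). In the side view they are at red (322,222) and black (288,172), (297,120), (345,137), (361,207). The bottles and tray stand in front of the wheel.

```bash
cat > h.py <<'E'
import numpy as np
from scipy.optimize import least_squares
def proj(d,P):
    f=240/np.tan(np.radians(d["vertical_fov"])/2)
    c=(np.asarray(P)-d["xyz"])@np.asarray(d["orientation"])
    return np.c_[d["cx"]+f*c[:,0]/c[:,2],d["cy"]+f*c[:,1]/c[:,2]]
def ground(d,u,v,z):
    f=240/np.tan(np.radians(d["vertical_fov"])/2)
    r=np.asarray(d["orientation"])@[(u-d["cx"])/f,(v-d["cy"])/f,1]
    return d["xyz"]+r*(z-d["xyz"][2])/r[2]
def knobs(p):  # hub x,y, yaw of steriliser x axis, joint angle ; order red then clockwise
    x,y,a,th=p
    Y=np.array([-np.sin(a),np.cos(a),0]);Z=np.array([0,0,1.])
    t=th+np.arange(5)*2*np.pi/5
    return np.array([x,y,.19])+.105*(np.cos(t)[:,None]*Z-np.sin(t)[:,None]*Y)
E
python3 - <<'E'
from h import *;from rig import get_image
S=get_image("scene");D=get_image("side")
a=np.array([[220,333],[195,368],[187,304],[211,234],[230,259]]);b=np.array([[322,222],[288,172],[297,120],[345,137],[361,207]])
best=min((least_squares(lambda p:np.r_[(proj(S,knobs(p))-a).ravel(),(proj(D,knobs(p))-b).ravel()],[.5,0,y,-3]) for y in(-2.5,-2,-1.5,-1)),key=lambda r:r.cost)
p=best.x;print(p,np.degrees(p[2:]),best.cost);print(np.round(best.fun.reshape(-1,2),1).tolist());print(np.round(knobs(p),3))
X=np.array([np.cos(p[2]),np.sin(p[2]),0]);Y=np.array([-X[1],X[0],0])
for n,d,u,v,z in[("orange",S,356,284,.15),("orange",D,259,266,.15),("blue",S,336,360,.135),("blue",D,218,232,.135),("t1",S,318,251,.03),("t2",S,416,248,.03),("t3",S,424,298,.0),("t4",S,321,309,.0)]:
    g=ground(d,u,v,z);r=g-[p[0],p[1],0];print(n,g.round(3),"ster",(r@X).round(3),(r@Y).round(3))
E
```

```text
[ 0.57600178  0.03953518 -1.98284213 -3.20517678] [-113.60848572 -183.64310191] 3.163146495044777
[[-0.2, -0.8], [-0.1, -0.5], [0.2, -0.4], [0.6, -0.7], [-1.2, 0.2], [0.3, -0.3], [-0.3, 0.1], [-0.2, -0.7], [-0.6, -0.4], [-1.2, -0.3]]
[[0.57  0.042 0.085]
 [0.665 0.    0.151]
 [0.637 0.013 0.271]
 [0.525 0.062 0.279]
 [0.483 0.08  0.164]]
orange [0.577 0.276 0.15 ] ster -0.217 -0.094
orange [0.567 0.284 0.15 ] ster -0.22 -0.107
blue [0.697 0.208 0.135] ster -0.203 0.043
blue [0.686 0.217 0.135] ster -0.207 0.03
t1 [0.393 0.258 0.03 ] ster -0.127 -0.255
t2 [0.435 0.45  0.03 ] ster -0.32 -0.293
t3 [0.536 0.432 0.   ] ster -0.344 -0.194
t4 [0.51  0.233 0.   ] ster -0.151 -0.138
```

```bash
python3 -m handwheel '0 0 23 0 0 0 0;0 0 23 0 0 0 0;0 0 23 0 0 0 0;0 0 23 0 0 0 0;0 0 23 0 0 0 0;0 0 23 0 0 0 0;0 0 23 0 0 0 0;0 0 23 0 0 0 0'
python3 -m handwheel '53 52 0 0 0 50 0;53 52 0 0 0 50 0;53 52 0 0 0 50 0;53 52 0 0 0 50 0;53 52 0 0 0 50 0;53 52 0 0 0 50 0;53 52 0 0 0 50 0;53 52 0 0 0 50 0'
```

```text
time_s: 0.92
position: [0.1498, -0.5294, 0.4618]
tool_rot: [[0.962, 0.272, 0.0], [0.272, -0.962, -0.002], [-0.0, 0.002, -1.0]]
ft_force: [-0.1, -0.2, -1.9]
grip_width: -0.0002
gripper_force: 0.0
time_s: 1.58
position: [0.3886, -0.2938, 0.4597]
tool_rot: [[0.404, 0.915, -0.002], [0.915, -0.404, 0.002], [0.001, -0.003, -1.0]]
ft_force: [0.5, -0.7, -0.2]
grip_width: 0.0002
gripper_force: 0.0
```

```bash
python3 -m handwheel '29.5 28.5 0 0 0 0 0;29.5 28.5 0 0 0 0 0;29.5 28.5 0 0 0 0 0;29.5 28.5 0 0 0 0 0;29.5 28.5 0 0 0 0 0;29.5 28.5 0 0 0 0 0;29.5 28.5 0 0 0 0 0;29.5 28.5 0 0 0 0 0'
python3 -m handwheel '0 0 0 0 0 0 0'
cat >> h.py <<'E'
HUB=np.array([.576,.0395,.19]);XS=np.array([-.4006,-.9163,0]);R=np.array([-.9163,.4006,0])
def lat(P): # lateral right, height above hub, depth (mm)
    r=np.asarray(P)-HUB;return (1000*np.array([r@R,r[2],r@XS])).round(1)
E
python3 - <<'E'
from h import *;from rig import *
s=status.observe();print(s["position"],s["q"],lat(s["position"]))
E
```

```text
time_s: 2.25
position: [0.6284, -0.0622, 0.4596]
tool_rot: [[0.41, 0.912, -0.003], [0.912, -0.41, 0.001], [-0.0, -0.003, -1.0]]
ft_force: [-0.2, -0.5, 0.7]
grip_width: -0.0001
gripper_force: 0.0
time_s: 2.33
position: [0.6316, -0.0595, 0.456]
tool_rot: [[0.404, 0.915, -0.007], [0.915, -0.404, 0.003], [0.0, -0.008, -1.0]]
ft_force: [0.5, -0.8, -1.2]
grip_width: 0.0
gripper_force: 0.0
[ 0.63159394 -0.05947406  0.45603061] [-1.60798963e+01  3.17084145e+01  2.16868702e+01  8.08721557e-02
  1.27043115e+02  7.80536399e+00] [-90.6 266.   68.4]
```

```bash
python3 -m handwheel '5.4 5.1 -5 0 0 0 0;5.4 5.1 -5 0 0 0 0;5.4 5.1 -5 0 0 0 0;5.4 5.1 -9 0 0 0 0;5.4 5.1 -9 0 0 0 0;5.4 5.1 -9 0 0 0 0'
python3 - <<'E'
from h import *;from rig import *
import cv2
s=status.observe();print(s["position"],s["q"],lat(s["position"]))
cv2.imwrite("pics/side1.png",get_image("side")["color"][20:280,230:560,::-1])
E
```

```text
time_s: 2.83
position: [0.6805, -0.0133, 0.3681]
tool_rot: [[0.41, 0.912, -0.009], [0.912, -0.41, 0.002], [-0.002, -0.009, -1.0]]
ft_force: [0.6, -0.1, 1.5]
grip_width: -0.0
gripper_force: 0.0
[ 0.68053771 -0.01328775  0.36806606] [-1.10568135e+01  3.55051009e+01  2.89688727e+01 -6.44803627e-03
  1.16065404e+02  1.31516201e+01] [-116.9  178.1    6.5]
```

View pics/side1.png

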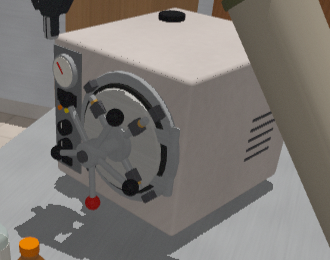

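```bash
python3 -m handwheel '.2 .5 -4 0 0 0 0;.2 .5 -8 0 0 0 0;.2 .5 -10.5 0 0 0 0;.2 .5 -10.5 0 0 0 0;.2 .5 -10.5 0 0 0 0'
python3 - <<'E'
from h import *;from rig import *
import cv2
s=status.observe();print(s["position"],s["q"],lat(s["position"]))
d=get_image("side");print(proj(d,[s["position"]]))
cv2.imwrite("pics/side2.png",cv2.resize(d["color"][40:240,240:440,::-1],(600,600)))
E
```

```text
time_s: 3.3
position: [0.6852, -0.009, 0.2703]
tool_rot: [[0.411, 0.912, 0.006], [0.912, -0.411, -0.001], [0.001, 0.006, -1.0]]
ft_force: [-0.2, 0.3, 1.0]
grip_width: 0.0002
gripper_force: 0.0
[ 0.68524297 -0.00901125  0.2702701 ] [-1.06247959e+01  3.52735124e+01  4.47748723e+01 -3.13818280e-03
  9.95800770e+01  1.36116853e+01] [-119.5   80.3    0.7]
[[279.20413616 111.20918883]]
```

View pics/side2.png

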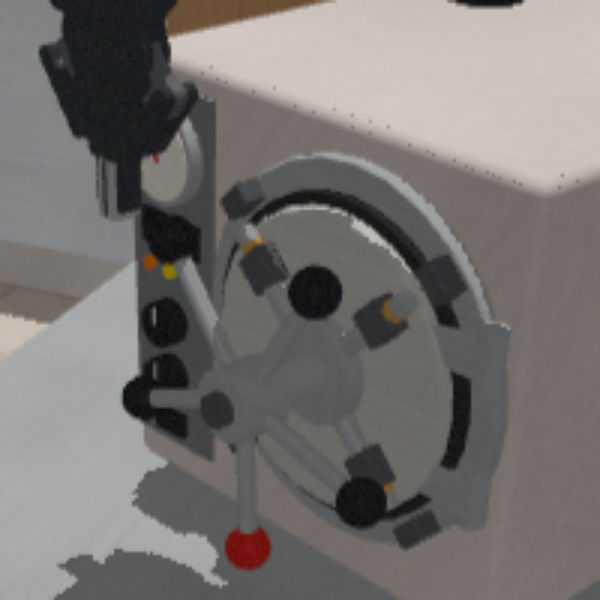

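```bash
cat > st.py <<'E'
from h import *;from rig import *
s=status.observe();print(s["time_s"],lat(s["position"]),"F lat,z,depth",np.round([s["ft_force"]@R,s["ft_force"][2],s["ft_force"]@XS],1))
E
python3 -m handwheel '-.7 .32 -.45 0 0 0 0;-1.45 .64 -.9 0 0 0 0;-1.8 .8 -.9 0 0 0 0;-2.2 .96 -.8 0 0 0 0;-2.55 1.12 -.6 0 0 0 0;-2.9 1.28 -.4 0 0 0 0;-3.3 1.44 -.2 0 0 0 0;-3.65 1.6 .1 0 0 0 0'; python3 st.py
```

```text
time_s: 4.02
position: [0.6502, 0.0065, 0.2724]
tool_rot: [[0.411, 0.912, 0.015], [0.912, -0.411, -0.003], [0.003, 0.015, -1.0]]
ft_force: [10.7, -4.1, 7.8]
grip_width: 0.0002
gripper_force: 6.2
4.0167 [-81.2  82.4   0.5] F lat,z,depth [-11.4   7.8  -0.6]
```

```bash
python3 -m handwheel '-.55 .24 .2 0 0 0 0;-1.1 .48 .5 0 0 0 0;-1.65 .72 .7 0 0 0 0;-2.2 .96 .9 0 0 0 0;-2.75 1.2 1.1 0 0 0 0;-3.3 1.44 1.2 0 0 0 0;-3.85 1.68 1.3 0 0 0 0;-4.4 1.92 1.3 0 0 0 0'; python3 st.py
python3 -m handwheel '-.55 .24 0 0 0 0 0;-1.1 .48 0 0 0 0 0;-1.65 .72 -.1 0 0 0 0;-2.2 .96 -.2 0 0 0 0;-2.75 1.2 -.3 0 0 0 0;-3.3 1.44 -.5 0 0 0 0;-3.85 1.68 -.7 0 0 0 0;-4.4 1.92 -1.0 0 0 0 0'; python3 st.py
```

```text
time_s: 4.68
position: [0.605, 0.0262, 0.2845]
tool_rot: [[0.411, 0.912, 0.01], [0.912, -0.411, -0.002], [0.002, 0.01, -1.0]]
ft_force: [5.1, -2.8, 5.3]
grip_width: 0.0
gripper_force: 2.9
4.6833 [-31.9  94.5   0.6] F lat,z,depth [-5.8  5.3  0.5]
time_s: 5.35
position: [0.5586, 0.0464, 0.2704]
tool_rot: [[0.41, 0.912, 0.001], [0.912, -0.41, -0.0], [0.0, 0.001, -1.0]]
ft_force: [4.2, -0.9, 2.6]
grip_width: 0.0002
gripper_force: 2.2
5.35 [18.7 80.4  0.6] F lat,z,depth [-4.2  2.6 -0.8]
```

```bash
python3 -m handwheel '-.6 .26 -.2 0 0 0 0;-1.2 .5 -.4 0 0 0 0;-1.4 .6 -.5 0 0 0 0;-.5 .2 -.3 0 0 0 0;0 0 1 0 0 0 0;0 0 3 0 0 0 0;0 0 6 0 0 0 0;0 0 6 0 0 0 0'; python3 st.py
python3 - <<'E'
from rig import *;import cv2
a=get_image("side")["color"][40:240,240:440,::-1];b=get_image("scene")["color"][200:400,100:300,::-1]
cv2.imwrite("pics/s3.png",cv2.resize(cv2.hconcat([a,b]),(800,400)))
E
```

```text
time_s: 6.02
position: [0.5589, 0.0467, 0.3344]
tool_rot: [[0.409, 0.912, 0.005], [0.912, -0.409, -0.0], [0.002, 0.004, -1.0]]
ft_force: [-0.2, 0.7, 0.5]
grip_width: -0.0001
gripper_force: 0.0
6.0167 [ 18.5 144.4   0.2] F lat,z,depth [ 0.4  0.5 -0.6]
```

View pics/s3.png

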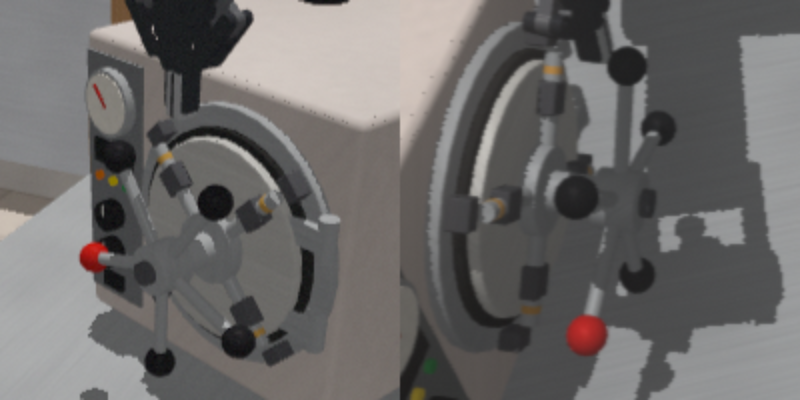

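Red is now at the left, about -108°. The next black knob is at about -36°, so I'll repeat the stroke.

```bash
python3 -m handwheel '12.7 -5.55 -.3 0 0 0 0;12.7 -5.55 -.3 0 0 0 0;12.7 -5.55 -.3 0 0 0 0;12.7 -5.55 -.3 0 0 0 0;12.7 -5.55 -3.5 0 0 0 0;12.7 -5.55 -6.5 0 0 0 0;12.7 -5.55 -6.8 0 0 0 0;12.7 -5.55 -6.8 0 0 0 0'; python3 st.py
```

```text
time_s: 6.78
position: [0.6848, -0.0088, 0.2596]
tool_rot: [[0.41, 0.912, -0.007], [0.912, -0.41, 0.001], [-0.002, -0.007, -1.0]]
ft_force: [0.9, -1.0, 1.2]
grip_width: 0.0002
gripper_force: 0.0
6.7833 [-119.    69.6    0.7] F lat,z,depth [-1.2  1.2  0.6]
```

```bash
python3 -m handwheel '-.7 .32 .2 0 0 0 0;-1.45 .64 .4 0 0 0 0;-2.0 .88 .5 0 0 0 0;-2.35 1.04 .5 0 0 0 0;-2.7 1.2 .6 0 0 0 0;-3.1 1.36 .8 0 0 0 0;-3.45 1.52 1.1 0 0 0 0;-3.8 1.68 1.3 0 0 0 0'; python3 st.py
python3 -m handwheel '-.55 .24 .2 0 0 0 0;-1.1 .48 .5 0 0 0 0;-1.65 .72 .7 0 0 0 0;-2.2 .96 .9 0 0 0 0;-2.75 1.2 1.1 0 0 0 0;-3.3 1.44 1.2 0 0 0 0;-3.85 1.68 1.2 0 0 0 0;-4.4 1.92 1.2 0 0 0 0'; python3 st.py
```

```text
time_s: 7.45
position: [0.6486, 0.0073, 0.2762]
tool_rot: [[0.41, 0.912, 0.004], [0.912, -0.41, -0.001], [0.001, 0.004, -1.0]]
ft_force: [7.0, -2.3, 1.9]
grip_width: -0.0001
gripper_force: 3.8
7.45 [-79.4  86.2   0.4] F lat,z,depth [-7.3  1.9 -0.7]
time_s: 8.12
position: [0.6055, 0.0259, 0.291]
tool_rot: [[0.411, 0.912, 0.01], [0.912, -0.411, -0.002], [0.002, 0.011, -1.0]]
ft_force: [6.2, -2.7, 10.1]
grip_width: 0.0001
gripper_force: 4.7
8.1167 [-32.5 101.    0.6] F lat,z,depth [-6.7 10.1  0. ]
```

```bash
python3 -m handwheel '-.65 .28 -.3 0 0 0 0;-1.3 .56 -.5 0 0 0 0;-1.9 .84 -.6 0 0 0 0;-2.55 1.12 -.7 0 0 0 0;-3.2 1.4 -.9 0 0 0 0;-3.85 1.68 -1.1 0 0 0 0;-4.5 1.96 -1.4 0 0 0 0;-5.1 2.24 -1.8 0 0 0 0'; python3 st.py
python3 -m handwheel '-.6 .26 -.3 0 0 0 0;-1 .44 -.5 0 0 0 0;-.2 .1 -.3 0 0 0 0;.3 -.1 1 0 0 0 0;.3 -.1 3 0 0 0 0;.3 -.1 6 0 0 0 0;.3 -.1 6 0 0 0 0'; python3 st.py
cat > m.py <<'E'
from h import *;from rig import *;import cv2,sys
S=get_image("scene");D=get_image("side");o=[]
for d,n in((S,"scene"),(D,"side")):
    im=d["color"].astype(int);m=((im[:,:,0]>90)&(im[:,:,0]>2.2*im[:,:,1])&(im[:,:,0]>2.2*im[:,:,2])).astype(np.uint8)
    m[:, :150]=0; m[:, 400:]=0
    k,l,st,c=cv2.connectedComponentsWithStats(m);print([(c[i].round(1).tolist(),int(st[i,4])) for i in range(1,k) if st[i,4]>25])
    t=np.arange(-180,180,.25);P=np.array([knobs([.576,.0395,-1.98284,a])[0] for a in np.radians(t)]);q=proj(d,P)
    for i in range(1,k):
        if st[i,4]>25:
            e=np.hypot(*(q-c[i]).T);print(n,"joint deg",t[e.argmin()],"err px",e.min().round(1))
a=D["color"][40:240,240:440,::-1];b=S["color"][200:400,100:300,::-1]
cv2.imwrite(sys.argv[1],cv2.resize(cv2.hconcat([a,b]),(800,400)))
E
python3 m.py pics/s4.png
```

```text
time_s: 8.78
position: [0.5523, 0.0494, 0.2692]
tool_rot: [[0.41, 0.912, 0.0], [0.912, -0.41, -0.0], [0.0, 0.0, -1.0]]
ft_force: [4.0, -2.7, 3.7]
grip_width: 0.0001
gripper_force: 2.2
8.7833 [25.7 79.2  0.4] F lat,z,depth [-4.8  3.7  0.8]
time_s: 9.37
position: [0.5561, 0.0485, 0.3334]
tool_rot: [[0.409, 0.912, 0.005], [0.912, -0.409, -0.0], [0.002, 0.005, -1.0]]
ft_force: [0.1, -0.4, 1.3]
grip_width: -0.0001
gripper_force: 0.0
9.3667 [ 21.9 143.4  -0.3] F lat,z,depth [-0.3  1.3  0.3]
[([187.8, 295.4], 338)]
scene joint deg -33.5 err px 0.5
[([300.1, 117.0], 215)]
side joint deg -33.25 err px 0.1
```

View pics/s4.png

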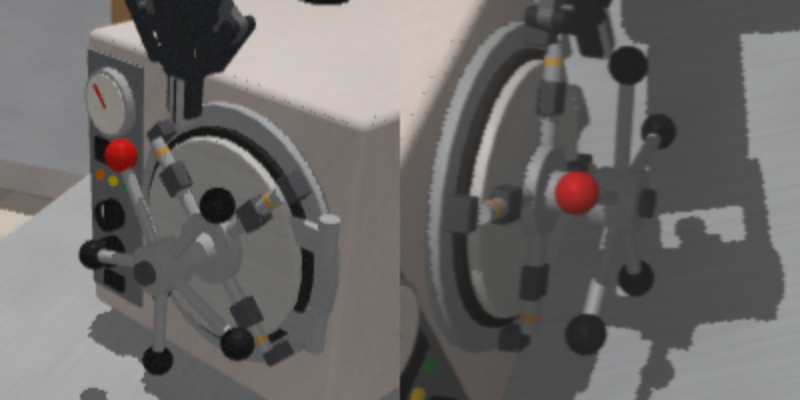

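The red knob is upper left at -33.4°. One last stroke remains.

```bash
python3 -m handwheel '12.55 -5.5 0 0 0 0 0;12.55 -5.5 0 0 0 0 0;12.55 -5.5 0 0 0 0 0;12.55 -5.5 0 0 0 0 0;12.55 -5.5 -3.5 0 0 0 0;12.55 -5.5 -6.5 0 0 0 0;12.55 -5.5 -6.5 0 0 0 0;12.55 -5.5 -6.5 0 0 0 0'; python3 st.py
python3 -m handwheel '-.7 .32 .2 0 0 0 0;-1.45 .64 .4 0 0 0 0;-2.0 .88 .4 0 0 0 0;-2.35 1.04 .5 0 0 0 0;-2.7 1.2 .7 0 0 0 0;-3.1 1.36 .9 0 0 0 0;-3.45 1.52 1.1 0 0 0 0;-3.8 1.68 1.3 0 0 0 0'; python3 st.py
```

```text
time_s: 10.13
position: [0.6805, -0.0065, 0.2622]
tool_rot: [[0.41, 0.912, -0.006], [0.912, -0.41, 0.001], [-0.001, -0.006, -1.0]]
ft_force: [0.0, 0.3, 1.8]
grip_width: -0.0001
gripper_force: 0.0
10.1333 [-114.2   72.2    0.3] F lat,z,depth [ 0.1  1.8 -0.3]
time_s: 10.8
position: [0.6447, 0.0095, 0.2792]
tool_rot: [[0.41, 0.912, 0.007], [0.912, -0.41, -0.002], [0.001, 0.007, -1.0]]
ft_force: [8.6, -2.2, 4.8]
grip_width: 0.0002
gripper_force: 4.8
10.8 [-75.   89.2  -0. ] F lat,z,depth [-8.8  4.8 -1.4]
```

Push on to about -34 lateral, hold, and measure.

```bash
python3 -m handwheel '-.6 .26 .1 0 0 0 0;-1.2 .52 .2 0 0 0 0;-1.8 .78 .4 0 0 0 0;-2.4 1.04 .5 0 0 0 0;-3 1.3 .6 0 0 0 0;-3.6 1.56 .7 0 0 0 0;-3.6 1.56 .7 0 0 0 0'; python3 st.py
python3 m.py pics/s5.png
```

```text
time_s: 11.38
position: [0.6082, 0.0253, 0.2881]
tool_rot: [[0.41, 0.912, 0.009], [0.912, -0.41, -0.002], [0.002, 0.009, -1.0]]
ft_force: [6.3, -1.5, 6.6]
grip_width: -0.0001
gripper_force: 3.7
11.3833 [-35.2  98.1   0.1] F lat,z,depth [-6.4  6.6 -1.1]
[([199.7, 259.7], 29)]
scene joint deg -4.0 err px 2.6
[([318.9, 116.4], 229)]
side joint deg -4.0 err px 0.2
```

```bash
python3 -m handwheel '-.3 .14 0 0 0 0 0;-.65 .28 0 0 0 0 0;-.65 .28 0 0 0 0 0;.3 -.13 0 0 0 0 0;1.5 -.6 .5 0 0 0 0;3 -1.2 4 0 0 0 0;3 -1.2 8 0 0 0 0;3 -1.2 10 0 0 0 0'; python3 st.py
python3 m.py pics/s6.png
```

```text
time_s: 12.15
position: [0.6376, 0.0133, 0.3883]
tool_rot: [[0.41, 0.912, 0.004], [0.912, -0.41, -0.001], [0.001, 0.004, -1.0]]
ft_force: [-0.1, 0.5, 1.6]
grip_width: -0.0001
gripper_force: 0.0
12.15 [-66.9 198.3  -0.7] F lat,z,depth [ 0.3  1.6 -0.4]
[([198.0, 254.8], 304)]
scene joint deg -0.25 err px 0.7
[([322.1, 117.5], 240)]
side joint deg 0.5 err px 0.1
```

View pics/s6.png

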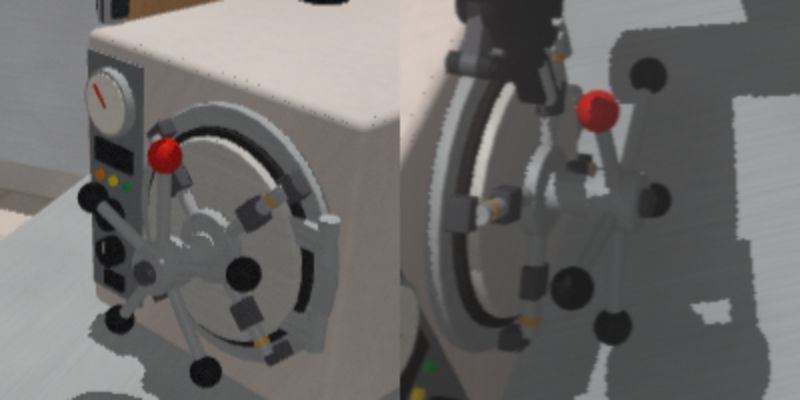

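The red knob stands straight up at about 0°, and the tool is clear of the wheel. I'll hand in.

```bash
python3 -m handwheel '0 0 0 0 0 0 0;0 0 0 0 0 0 0'; python3 -c "
from rig import env
print(env.close_job())"
```

```text
time_s: 12.42
position: [0.6371, 0.0137, 0.3829]
tool_rot: [[0.41, 0.912, -0.003], [0.912, -0.41, 0.001], [-0.001, -0.003, -1.0]]
ft_force: [-0.3, -0.2, -0.0]
grip_width: 0.0001
gripper_force: 0.0
the job is handed in; nothing more can be done
None
```

The handwheel stands with the red knob straight up (measured within about 0.5°), the arm is clear of it, and the job was handed in at about 12.4 s; the tool never went near the bottles or tray, and no verdict was returned.

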